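Unstack the resin blocks and dry-lay them in staggered courses

TASK

Take the crosswise stack of wood-and-resin blocks apart and dry-lay them on the grey casting board in two staggered courses. First lay the blue, magenta and amber blocks flat and lengthwise, each centred on the mat of its own colour; then lay the green and white blocks flat on top of these, in line with them, each centred over the joint that is flanked by the two tabs of its own colour. Let every block rest where it belongs, same face up as it started.

Things in the scene. Friction and masses are not known exactly. Their poses are not given: they have to be found in the camera images.
- blue_block (a point): centre (half-way up) of the blue block: loose dark-wood bar, 90 mm long (x axis), 30 wide (y), 26 high (z), about 65 g, with a blue resin stripe 20 mm wide along the middle of its whole length. Starts in the middle layer, across the bottom pair, centre 45 mm above the table, 64 mm centre to centre from its neighbour (34 mm clear between).
- magenta_block (a point): centre (half-way up) of the magenta block: loose dark-wood bar, 90 mm long (x axis), 30 wide (y), 26 high (z), about 65 g, with a magenta resin stripe 20 mm wide along the middle of its whole length. Starts in the middle layer, across the bottom pair, centre 45 mm above the table, 64 mm centre to centre from its neighbour (34 mm clear between).
- amber_block (a point): centre (half-way up) of the amber block: loose dark-wood bar, 90 mm long (x axis), 30 wide (y), 26 high (z), about 65 g, with an amber resin stripe 20 mm wide along the middle of its whole length. Starts at the top of the stack, parallel to the bottom pair, centre 71 mm above the table.
- green_block (a point): centre (half-way up) of the green block: loose dark-wood bar, 90 mm long (x axis), 30 wide (y), 26 high (z), about 65 g, with a green resin stripe 20 mm wide along the middle of its whole length. Starts in the bottom layer, on a 120 mm square, 6 mm plywood piece, centre 19 mm above the table, 64 mm centre to centre from its neighbour (34 mm clear between).
- white_block (a point): centre (half-way up) of the white block: loose dark-wood bar, 90 mm long (x axis), 30 wide (y), 26 high (z), about 65 g, with a white resin stripe 20 mm wide along the middle of its whole length. Starts in the bottom layer, on a 120 mm square, 6 mm plywood piece, centre 19 mm above the table, 64 mm centre to centre from its neighbour (34 mm clear between).
- mat_blue (a point): centre of the upper face of the blue mat, a fixed blue rectangle 94 mm long (x axis), 40 wide (y), on the grey casting board; this face is 14 mm above the table. The three mats lie end to end in a line, 100 mm centre to centre, in changing order, so seated blocks stand 10 mm apart. A seated block's centre is 13 mm above this point.
- mat_magenta (a point): centre of the upper face of the magenta mat, a fixed magenta rectangle 94 mm long (x axis), 40 wide (y), on the grey casting board; this face is 14 mm above the table. The three mats lie end to end in a line, 100 mm centre to centre, in changing order, so seated blocks stand 10 mm apart. A seated block's centre is 13 mm above this point.
- mat_amber (a point): centre of the upper face of the amber mat, a fixed amber rectangle 94 mm long (x axis), 40 wide (y), on the grey casting board; this face is 14 mm above the table. The three mats lie end to end in a line, 100 mm centre to centre, in changing order, so seated blocks stand 10 mm apart. A seated block's centre is 13 mm above this point.
- joint_green (a point): point mid-way between two green tabs (24 x 26 mm, 52 mm to either side along y) that flank the gap between two neighbouring mats: on the mats' line, mid-gap, at the board's upper face, 12 mm above the table; x along the line. The two tab pairs may swap. A block bridging here on two seated blocks has its centre 41 mm above this point.
- joint_white (a point): point mid-way between two white tabs (24 x 26 mm, 52 mm to either side along y) that flank the gap between two neighbouring mats: on the mats' line, mid-gap, at the board's upper face, 12 mm above the table; x along the line. The two tab pairs may swap. A block bridging here on two seated blocks has its centre 41 mm above this point.

How it is judged:
On the way:
1. the blue, magenta and amber blocks all lie on the mats of their own colours (the lower course is complete) (horizontal distance between blue_block and mat_blue below 0.012 m and z of blue_block in the frame of mat_blue between 0.008 and 0.018 m and angle between each of blue_block, magenta_block, amber_block's own z axis and vertical below 0.1 rad and angle between the x axis of blue_block and the x axis of mat_blue, either way round below 0.15 rad and horizontal distance between magenta_block and mat_magenta below 0.012 m and z of magenta_block in the frame of mat_magenta between 0.008 and 0.018 m and angle between the x axis of magenta_block and the x axis of mat_magenta, either way round below 0.15 rad and horizontal distance between amber_block and mat_amber below 0.012 m and z of amber_block in the frame of mat_amber between 0.008 and 0.018 m and angle between the x axis of amber_block and the x axis of mat_amber, either way round below 0.15 rad), for 0.2 s.
At the end, for the whole second after the job is handed in: Every block lies on its own place (mat, or over the joint between its tabs on the lower course): centre within 12 mm horizontally and 5 mm in height, level within 0.10 rad, same face up, in line with the mats within 0.15 rad, released and at rest (all of step 1 and horizontal distance between green_block and joint_green below 0.012 m and z of green_block in the frame of joint_green between 0.036 and 0.046 m and angle between each of green_block, white_block's own z axis and vertical below 0.1 rad and angle between the x axis of green_block and the x axis of joint_green, either way round below 0.15 rad and horizontal distance between white_block and joint_white below 0.012 m and z of white_block in the frame of joint_white between 0.036 and 0.046 m and angle between the x axis of white_block and the x axis of joint_white, either way round below 0.15 rad); the robot touches nothing.
It also fails if it takes over 115 s, if anything falls off the work surface, if the arm or the gripper's body presses on something with over 40 N, if the wrist force passes 120 N, or if a joint passes its speed limit or range.

ROBOT

A 7-joint arm with a two-finger parallel gripper is mounted at the origin on the work surface. World frame = base frame: x ahead of the robot, y to its left, z up, the work surface at z = 0. Lengths are in m, angles in rad, forces in N, time in s.
With the tool pointing down it reaches from about 0.425 to 0.875 m from the base axis. Payload 4.7 kg.
Tool frame: the origin (TCP) lies midway between the tips of the shut fingers; the grasp point (between the pads) lies 19 mm behind it (manip.pinch_z is the z of the grasp point in the tool frame, in m); z points along the fingers, y is the line along which they close (so a half turn about z gives the same grasp; the last joint's range is limited). The gripper opens to 85 mm and grips with 20 to 120 N. Pads are 22 mm wide; open, the fingers measure 114 mm over their backs; the gripper's body (76 mm by 85 mm) begins 54 mm behind the grasp point. The pads swing forward as they close: fully open they stand 13 mm farther back than shut.
Start: joints at [-1.095, 0.321, -0.07, 1.45, 0.023, 1.371, -0.057], TCP at [0.29, 0.582, 0.21] pointing down, gripper open.
Joint ranges: [-2.86, 2.86], [-0.3, 2.09], [-1.38, 1.24], [0.06, 2.45], [-1.56, 4.7], [0.09, 2.05], [-2.69, 2.69]. Speed limits (rad/s): [2.57, 2.57, 3.14, 3.14, 3.14, 3.14, 3.14].

INTERFACE

Orientations are given as a unit quaternion [x, y, z, w].
In Python, from rig import state, camera, get_calibration, manip, nets gives the robot as it stands.
- The arm moves only by the tool apply_moves, never from a script. Its argument "plan" is a list of rows, each an object of numbers: "grip": the opening, from 0 (shut) to 1 (fully open); "tx", "ty", "tz": the shift along the world's x, y, z in cm; "yaw": the turn about the world's z in degrees. In form: [{"grip": .., "tx": .., "ty": .., "tz": .., "yaw": ..}, ...]. A call has 1 to 5 rows; each row is the pose to reach, as a shift and turn from the pose commanded when the call began; what a row does not reach only later rows make up. A row lasts 1/10 s, in which the tool goes at most 50 mm and 8.59 degrees, less where a joint would pass 70% of its speed; a pose out of reach is approached as far as the arm can. A call with a gripper value outside its range is refused whole. The fingers move at their own pace and stop on an object; "force" is the grip in N (left out, the last holds). Time passes only in rows, so rows that repeat a pose let the fingers close. It gives the time, the measured TCP pose, the force, the opening and the grip force at its end, in the units of the state.
- state(): the state, without advancing time (a new reading comes with each control period).
- camera(name): name is "side" or "top"; returns (picture, depth): 420x560x3 uint8, red, green, blue; 420x560 float32, m along the optical axis (not along the pixel's ray), 0 where there is no reading.
- get_calibration(name): a dict with "K" (3x3 intrinsics, pixels), "cam_to_world" (4x4, takes a point from camera to world coordinates). Camera axes: x right, y down, z forward; pixel columns grow to the right and rows downward; lengths in m; the calibration is good to about 2 mm. A picture is of the moment at which its call begins. get_calibration takes no time and is no camera call.
- manip.hand_in(): hands the job in; it is judged then, once.
Trained networks look in the newest picture that a camera, given by its name, has taken for a name from the list of things; names that differ only in an ending like _2 or _b are one class to them, and where a whole thing is asked for, a point or a joint stands for the part that bears it (a point fixed in the world has none). Each returns a list of dicts, best first, with "confidence" (0 to 1); they miss things now and then, are a little off and sometimes report something else, mostly with a low value. They report only what shows in the picture. A call takes as long as a camera call.
- nets.boxes_of(name, camera): "location" ([x, y, z] in m, in world coordinates, good to about 4 mm: the middle of the surface that is visible of it).
The state is a dict: "t": time; "qpos": joint angles; "joint_velocities": joint speeds; "joint_torque": joint torques, N m; "tcp_pos": TCP position; "ee_rot": TCP orientation; "ft_force": force on the tool from outside, world axes, zero at the start; "torque": the same for the moment, N m; "finger_gap": opening from 0.0 (shut) to 1.0 (fully open); "gripper_force": force on a finger pad.
Only numpy, scipy, OpenCV 4.12 (cv2) and the standard library are available. Lean on these libraries where they do the work, as an engineer would, in place of code of your own. Each camera call takes 0.05 s, during which the arm holds its last target. There are 200 camera calls.

## Working session

There is one attempt and no reset: what is moved stays moved. The work goes in short steps, Python scripts to look and compute and a tool call to move; the robot and the scene stay as the last step left them, time stands still between calls to the robot, and variables do not carry over. Pictures are saved under pics/ and viewed, at most 14 in all, crops included, and the job is handed in when it is done.

Besides the shell and the picture viewer there is one more tool, called after ">>>" by a JSON object that holds its "method" and its "body". apply_moves: Moves the arm, as the interface text tells. Its arguments: {"type":"object","properties":{"plan":{"type":"array","items":{"type":"object","properties":{"grip":{"type":"number"},"tx":{"type":"number"},"ty":{"type":"number"},"tz":{"type":"number"},"yaw":{"type":"number"}}}},"force":{"type":"number"}},"required":["plan"]}

```bash
mkdir -p pics; cat > h.py <<'E'
import numpy as np, cv2
from rig import state, camera, get_calibration, manip, nets
def shot(n,fn=None):
    p,d=camera(n)
    if fn: cv2.imwrite('pics/'+fn,p[:,:,::-1])
    return p,d
def world(n,d):
    c=get_calibration(n);K=np.array(c['K']);T=np.array(c['cam_to_world'])
    v,u=np.mgrid[:d.shape[0],:d.shape[1]]
    P=np.stack([(u-K[0,2])/K[0,0]*d,(v-K[1,2])/K[1,1]*d,d],-1)
    return P@T[:3,:3].T+T[:3,3]
E
python3 - <<'E'
from h import *
for n in('top','side'):
    p,d=shot(n,n+'0.png'); np.savez('/tmp/'+n,p=p,d=d)
    print(n,np.array(get_calibration(n)['cam_to_world']).round(3).tolist(),get_calibration(n)['K'])
s=state();print(s['t'],s['tcp_pos'],s['ee_rot'],s['finger_gap'],manip.pinch_z)
E
```

```text
top [[0.029, -0.989, 0.148, 0.366], [-1.0, -0.03, -0.0, 0.028], [0.004, -0.148, -0.989, 0.971], [0.0, 0.0, 0.0, 1.0]] [[502.05270358   0.         281.77984069]
 [  0.         502.05270358 212.50926976]
 [  0.           0.           1.        ]]
side [[0.977, -0.147, 0.156, 0.357], [-0.214, -0.667, 0.713, -0.674], [-0.0, -0.73, -0.683, 0.766], [0.0, 0.0, 0.0, 1.0]] [[434.84593269   0.         278.18845636]
 [  0.         434.84593269 208.54451   ]
 [  0.           0.           1.        ]]
0.1 [0.28938152 0.58143617 0.20892285] [ 2.28806569e-01  9.73471518e-01 -8.51501886e-04 -1.80466310e-04] 1.0002233678957624 -0.0187
```

View pics/top0.png

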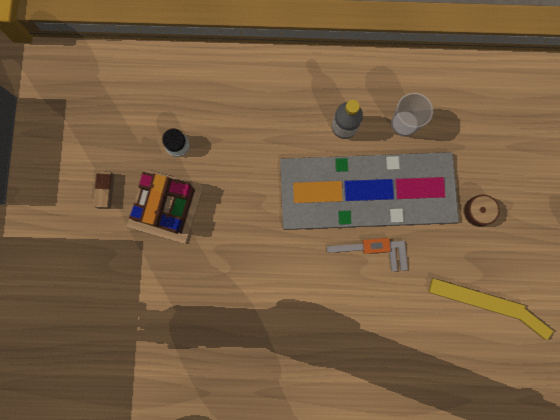

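View pics/side0.png

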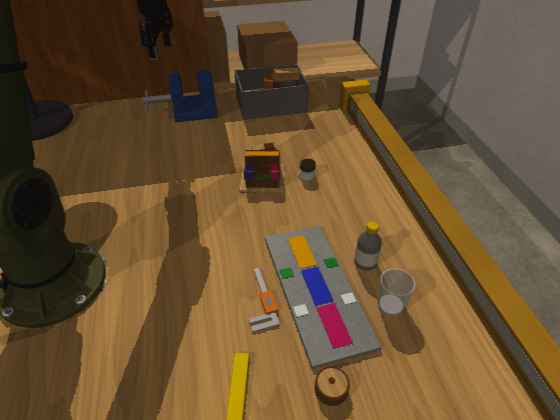

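The top view shows the stack at about (163,203) and the board at about (370,190). The mats run amber (318,192), blue (369,190), magenta (421,188). Green tabs sit at the amber/blue joint and white tabs at the blue/magenta joint. Next I'll measure these.

```bash
cat >> h.py <<'E'
def hue(p):
    return cv2.cvtColor(p,cv2.COLOR_RGB2HSV)
RNG={'amber':((10,150,90),(22,255,255)),'blue':((112,120,50),(128,255,255)),'magenta':((160,150,50),(176,255,255)),'green':((55,120,30),(80,255,255)),'white':((0,0,110),(180,70,255))}
def blobs(p,d,n,box,zr,cols=RNG,amin=12):
    W=world(n,d);H=hue(p);out=[]
    for c in cols:
        m=cv2.inRange(H,*RNG[c]);u0,v0,u1,v1=box
        k=np.zeros_like(m);k[v0:v1,u0:u1]=m[v0:v1,u0:u1]
        k[(W[...,2]<zr[0])|(W[...,2]>zr[1])]=0
        N,L,S,C=cv2.connectedComponentsWithStats(k)
        for i in range(1,N):
            if S[i,4]<amin: continue
            q=W[L==i]; r=cv2.minAreaRect((q[:,:2]*1000).astype(np.float32))
            w,h=r[1];a=r[2] if w>=h else r[2]-90
            out.append((c,C[i].round().astype(int).tolist(),int(S[i,4]),'rect',np.round(r[0],1).tolist(),'z',round(float(np.median(q[:,2]))*1000,1),'LxW',round(max(w,h)),round(min(w,h)),'ang',round(a,1)))
    return out
E
python3 - <<'E'
from h import *
a=np.load('/tmp/top.npz');p,d=a['p'],a['d']
for b in blobs(p,d,'top',(275,145,465,235),(0,.03)): print(*b)
print()
for b in blobs(p,d,'top',(115,160,210,250),(0.01,.1)): print(*b)
W=world('top',d)
for u,v in [(163,203),(176,141),(104,190),(348,118),(352,106),(412,112),(482,210),(370,246),(398,255),(192,187),(185,240)]: print(u,v,(W[v,u]*1000).round())
c=cv2.resize(p[150:260,80:230],None,fx=5,fy=5,interpolation=2);cv2.imwrite('pics/c0.png',c[:,:,::-1])
a=np.load('/tmp/side.npz');p,d=a['p'],a['d']
print()
for b in blobs(p,d,'side',(235,135,300,200),(0.01,.1),amin=6): print(*b)
E
```

```text
amber [317, 192] 962 rect [551.5, -39.8] z 14.8 LxW 94 40 ang -86.5
blue [369, 190] 967 rect [558.6, -139.9] z 15.0 LxW 95 40 ang -86.3
magenta [420, 188] 952 rect [565.6, -238.8] z 14.9 LxW 94 40 ang -86.1
green [341, 164] 140 rect [607.5, -86.1] z 15.1 LxW 25 23 ang -1.4
green [345, 217] 151 rect [503.1, -93.1] z 14.6 LxW 24 22 ang 2.4
white [392, 163] 203 rect [613.3, -184.2] z 14.8 LxW 34 32 ang -81.1
white [441, 158] 12 rect [627.5, -281.5] z 13.5 LxW 10 4 ang 2.7
white [315, 165] 206 rect [606.5, -32.5] z 13.0 LxW 58 37 ang -63.9
white [331, 158] 12 rect [618.5, -67.3] z 12.8 LxW 11 7 ang 86.4
white [354, 159] 12 rect [619.4, -111.7] z 12.5 LxW 8 6 ang -52.6
white [282, 163] 27 rect [604.6, 29.9] z 12.7 LxW 21 11 ang 13.6
white [357, 163] 14 rect [610.1, -116.5] z 13.3 LxW 11 6 ang 83.7
white [368, 169] 12 rect [601.1, -139.1] z 11.4 LxW 13 3 ang -54.7
white [451, 169] 12 rect [605.3, -300.2] z 13.1 LxW 8 7 ang 20.3
white [321, 172] 13 rect [591.9, -47.0] z 12.2 LxW 13 6 ang 72.9
white [296, 176] 21 rect [580.2, 2.3] z 12.1 LxW 19 8 ang 1.6
white [315, 177] 37 rect [583.4, -36.
[... 1290 characters left out ...]
 19 ang -13.4
white [143, 197] 76 rect [524.8, 284.2] z 33.1 LxW 28 27 ang -15.2
163 203 [511. 244.  71.]
176 141 [635. 233.  47.]
104 190 [541. 370.  23.]
348 118 [675. -88.  91.]
352 106 [685. -90. 124.]
412 112 [ 719. -226.   11.]
482 210 [ 522. -353.   29.]
370 246 [ 449. -143.   12.]
398 255 [ 434. -199.   -1.]
192 187 [549. 200.  35.]
185 240 [451. 213.   4.]

amber [275, 146] 14 rect [575.9, 376.3] z 22.6 LxW 25 6 ang 88.0
amber [258, 147] 61 rect [526.7, 375.8] z 22.8 LxW 35 29 ang -1.4
amber [262, 153] 169 rect [521.1, 273.3] z 84.7 LxW 90 56 ang -12.7
blue [249, 172] 88 rect [476.8, 232.6] z 56.5 LxW 33 17 ang 80.0
magenta [274, 172] 95 rect [541.8, 219.4] z 56.4 LxW 32 16 ang 77.7
```

View pics/c0.png

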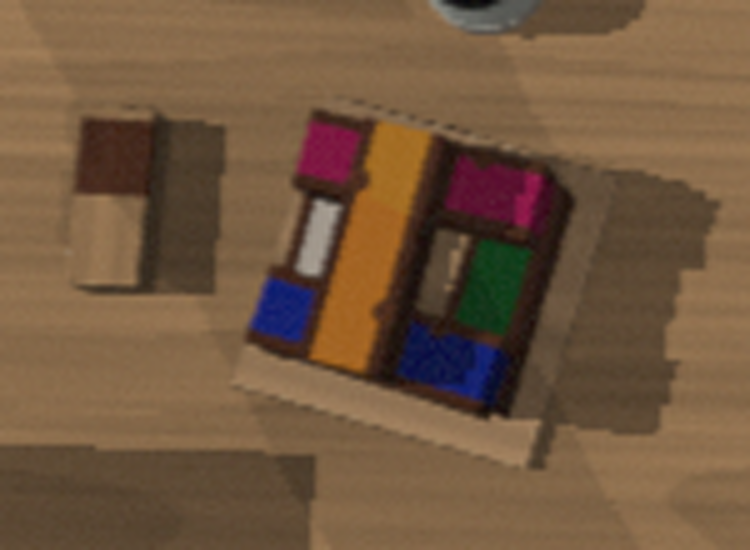

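>>> {"method": "apply_moves", "body": {"plan": [{"grip": 0.68,"tx": 11,"ty": -16,"tz": 0,"yaw": 14},{"grip": 0.68,"tx": 22.7,"ty": -32.4,"tz": -3,"yaw": 14},{"grip": 0.68,"tx": 22.7,"ty": -32.4,"tz": -6,"yaw": 14},{"grip": 0.68,"tx": 22.7,"ty": -32.4,"tz": -6,"yaw": 14},{"grip": 0.68,"tx": 22.7,"ty": -32.4,"tz": -6,"yaw": 14}], "force": 40}}

```text
t: 0.6
tcp_pos: [0.432, 0.3773, 0.1773]
ee_rot: [0.108, 0.994, -0.0, -0.0]
ft_force: [0.9, -0.5, -0.4]
finger_gap: 0.68
gripper_force: 0.0
```

>>> {"method": "apply_moves", "body": {"plan": [{"grip": 0.68,"tx": 8.4,"ty": -11.9,"tz": -2.7,"yaw": 0},{"grip": 0.68,"tx": 8.4,"ty": -11.9,"tz": -2.7,"yaw": 0},{"grip": 0.68,"tx": 8.4,"ty": -11.9,"tz": -2.7,"yaw": 0},{"grip": 0.68,"tx": 8.4,"ty": -11.9,"tz": -2.7,"yaw": 0},{"grip": 0.68,"tx": 8.4,"ty": -11.9,"tz": -2.7,"yaw": 0}]}}

```text
t: 1.1
tcp_pos: [0.5157, 0.2586, 0.1501]
ee_rot: [0.11, 0.994, -0.0, -0.001]
ft_force: [-0.6, 0.5, 1.0]
finger_gap: 0.677
gripper_force: 0.0
```

```bash
cat >> h.py <<'E'
def info():
    s=state();x,y,z,w=s['ee_rot'];a=(np.degrees(2*np.arctan2(y,x))-90+90)%180-90
    print('t',round(s['t'],2),'tcp mm',(np.array(s['tcp_pos'])*1000).round(1),'closing',round(a,1),'gap',round(s['finger_gap'],3),'f',np.round(s['ft_force'],1),'q7',round(s['qpos'][6],2))
E
python3 - <<'E'
from h import *
p,d=shot('top','t1.png');info()
for b in blobs(p,d,'top',(115,160,210,250),(0.01,.1)): print(*b)
shot('side','s1.png')
E
```

```text
t 1.15 tcp mm [514.9 260.6 150.5] closing 77.5 gap 0.679 f [ 0.4  0.5 -0.2] q7 0.86
amber [157, 176] 30 rect [555.9, 253.2] z 84.5 LxW 15 9 ang 77.8
amber [150, 211] 318 rect [495.5, 261.9] z 84.4 LxW 47 24 ang -12.1
blue [136, 212] 103 rect [494.3, 290.5] z 58.8 LxW 28 20 ang 77.1
blue [170, 222] 204 rect [478.1, 234.3] z 58.2 LxW 33 20 ang 75.2
magenta [180, 188] 213 rect [542.2, 220.6] z 57.9 LxW 33 20 ang 79.2
green [178, 207] 172 rect [511.0, 224.3] z 32.2 LxW 33 19 ang -14.1
white [142, 200] 47 rect [519.3, 285.4] z 32.7 LxW 27 17 ang 74.5
```

View pics/s1.png

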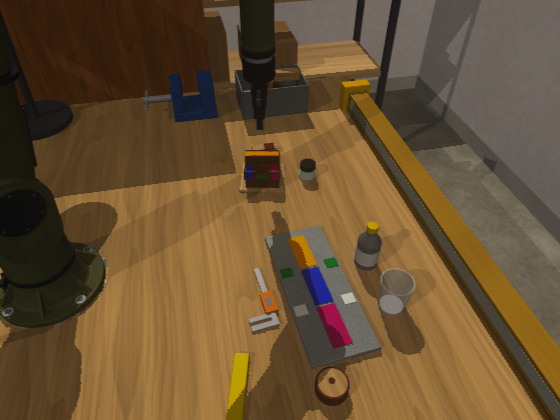

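The gripper hovers directly over the amber block at about (262,130), clear of everything. I'll go down and grip.

>>> {"method": "apply_moves", "body": {"plan": [{"grip": 0.68,"tx": 0.1,"ty": -0.1,"tz": -4.5},{"grip": 0.68,"tx": 0.1,"ty": -0.1,"tz": -9},{"grip": 0.68,"tx": 0.1,"ty": -0.1,"tz": -9},{"grip": 0.2,"tx": 0.1,"ty": -0.1,"tz": -9},{"grip": 0.2,"tx": 0.1,"ty": -0.1,"tz": -9}]}}

```text
$.plan[0]: bad value
```

>>> {"method": "apply_moves", "body": {"plan": [{"grip": 0.2,"tz": 0},{"grip": 0.2,"tz": 0},{"grip": 0.2,"tz": 2},{"grip": 0.2,"tz": 5},{"grip": 0.2,"tz": 5}]}}

```text
$.plan[0]: bad value
```

```bash
python3 - <<'E'
from h import *
p,d=shot('side','s2.png');info()
cv2.imwrite('pics/s2c.png',cv2.resize(p[90:210,180:340],None,fx=4,fy=4)[:,:,::-1])
E
```

```text
t 1.25 tcp mm [514.4 262.1 150.9] closing 77.7 gap 0.681 f [-0.3 -0.  -0.1] q7 0.86
```

View pics/s2c.png

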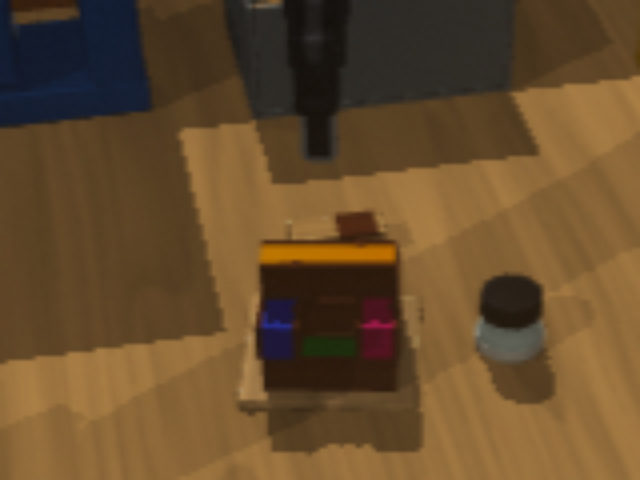

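Nothing moved: every row needs all five keys. The picture shows the stack untouched, with the fingers above the amber bar.

>>> {"method": "apply_moves", "body": {"plan": [{"grip": 0.68,"tx": 0.1,"ty": -0.4,"tz": -4.5,"yaw": 0},{"grip": 0.68,"tx": 0.1,"ty": -0.4,"tz": -9,"yaw": 0},{"grip": 0.68,"tx": 0.1,"ty": -0.4,"tz": -9,"yaw": 0},{"grip": 0.68,"tx": 0.1,"ty": -0.4,"tz": -9,"yaw": 0},{"grip": 0.2,"tx": 0.1,"ty": -0.4,"tz": -9,"yaw": 0}]}}

```text
t: 1.75
tcp_pos: [0.5178, 0.2581, 0.0636]
ee_rot: [0.108, 0.994, 0.001, 0.002]
ft_force: [-0.2, -0.1, 0.7]
finger_gap: 0.525
gripper_force: 0.0
```

>>> {"method": "apply_moves", "body": {"plan": [{"grip": 0.2,"tx": 0,"ty": 0,"tz": 0,"yaw": 0},{"grip": 0.2,"tx": 0,"ty": 0,"tz": 0,"yaw": 0},{"grip": 0.2,"tx": 0,"ty": 0,"tz": 0,"yaw": 0},{"grip": 0.2,"tx": 0,"ty": 0,"tz": 0,"yaw": 0},{"grip": 0.2,"tx": 0,"ty": 0,"tz": 0,"yaw": 0}]}}

```text
t: 2.25
tcp_pos: [0.5175, 0.2569, 0.0629]
ee_rot: [0.109, 0.994, 0.001, 0.001]
ft_force: [-2.1, -0.7, 6.7]
finger_gap: 0.199
gripper_force: 3.3
```

>>> {"method": "apply_moves", "body": {"plan": [{"grip": 0,"tx": 0,"ty": 0,"tz": 0,"yaw": 0},{"grip": 0,"tx": 0,"ty": 0,"tz": 0,"yaw": 0},{"grip": 0,"tx": 0,"ty": 0,"tz": 0,"yaw": 0}]}}

```text
t: 2.55
tcp_pos: [0.5177, 0.2564, 0.0628]
ee_rot: [0.109, 0.994, 0.001, 0.001]
ft_force: [0.3, -1.8, 6.4]
finger_gap: -0.0
gripper_force: 3.1
```

```bash
python3 - <<'E'
from h import *
p,d=shot('side','s3.png');info()
cv2.imwrite('pics/s3c.png',cv2.resize(p[90:210,180:340],None,fx=4,fy=4)[:,:,::-1])
p,d=shot('top')
for b in blobs(p,d,'top',(115,160,210,250),(0.01,.1)): print(*b)
E
```

```text
t 2.6 tcp mm [517.7 256.4  62.7] closing 77.5 gap -0.0 f [-0.9 -2.1  6.1] q7 0.88
amber [162, 179] 62 rect [551.4, 247.0] z 84.7 LxW 16 15 ang 75.7
amber [150, 213] 261 rect [490.9, 263.7] z 84.3 LxW 38 24 ang -8.8
blue [138, 211] 66 rect [494.6, 289.9] z 58.7 LxW 27 15 ang 25.8
blue [170, 222] 208 rect [478.2, 234.7] z 58.7 LxW 33 20 ang 73.7
magenta [181, 188] 169 rect [542.6, 221.0] z 58.2 LxW 33 21 ang 76.8
green [178, 208] 154 rect [510.7, 224.0] z 32.7 LxW 32 19 ang -17.2
```

View pics/s3c.png

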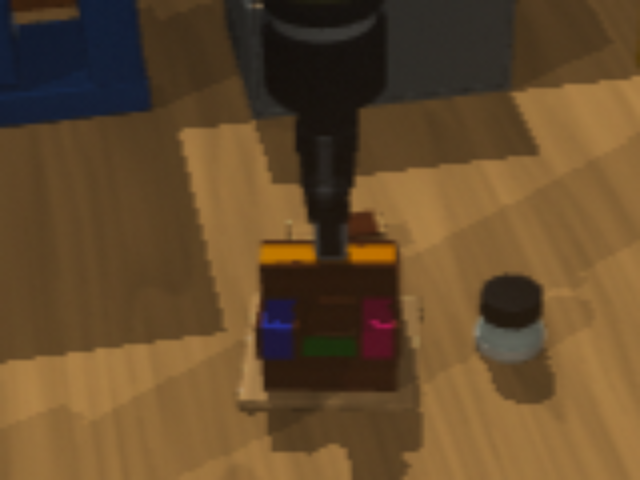

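```bash
python3 - <<'E'
from h import *
p,d=shot('side');W=world('side',d)*1000
for v in range(110,160,4): print(v,[W[v,u].round().astype(int).tolist() for u in (259,262,265)], p[v,262])
p,d=shot('top');W=world('top',d)*1000
m=(W[...,2]>95)&(W[...,2]<115)&(abs(W[...,0]-517)<80)&(abs(W[...,1]-257)<80)
q=W[m];print(len(q), q.min(0),q.max(0))
E
```

```text
110 [[508, 222, 236], [514, 217, 238], [521, 219, 236]] [23 18 13]
114 [[507, 221, 226], [514, 221, 225], [521, 217, 226]] [25 20 15]
118 [[507, 222, 214], [513, 217, 216], [521, 221, 213]] [25 20 14]
122 [[506, 221, 204], [513, 219, 204], [521, 222, 202]] [25 20 15]
126 [[505, 217, 195], [513, 221, 192], [520, 217, 193]] [35 30 24]
130 [[506, 221, 182], [512, 212, 186], [521, 221, 179]] [38 33 28]
134 [[509, 246, 153], [510, 205, 179], [524, 240, 155]] [39 33 29]
138 [[357, -674, 766], [508, 196, 174], [515, 194, 175]] [41 36 31]
142 [[503, 209, 155], [510, 210, 153], [517, 206, 155]] [28 20 12]
146 [[510, 253, 112], [516, 247, 115], [525, 250, 112]] [29 21 15]
150 [[509, 252, 100], [516, 244, 104], [523, 240, 106]] [30 22 14]
154 [[509, 252, 87], [517, 254, 85], [524, 247, 89]] [51 46 40]
158 [[507, 245, 80], [515, 242, 80], [523, 243, 79]] [42 25 13]
9 [506.08996074 246.28402224  97.66367376] [509.78347637 252.68321051 113.96318196]
```

>>> {"method": "apply_moves", "body": {"plan": [{"grip": 0,"tx": 0,"ty": 0,"tz": 3,"yaw": 0},{"grip": 0,"tx": 0,"ty": 0,"tz": 3,"yaw": 0},{"grip": 0,"tx": 0,"ty": 0,"tz": 3,"yaw": 0}]}}

```text
t: 3.05
tcp_pos: [0.5169, 0.2567, 0.0918]
ee_rot: [0.109, 0.994, 0.001, 0.001]
ft_force: [-0.7, -0.7, 0.2]
finger_gap: 0.002
gripper_force: 0.0
```

```bash
python3 - <<'E'
from h import *
info()
p,d=shot('side');W=world('side',d)*1000
for v in range(136,160,2): print(v,[W[v,u].round().astype(int).tolist() for u in (258,260,262,264)], p[v,262])
cv2.imwrite('pics/s4c.png',cv2.resize(p[90:210,180:340],None,fx=4,fy=4)[:,:,::-1])
E
```

```text
t 3.05 tcp mm [516.9 256.7  91.8] closing 77.5 gap 0.002 f [-0.7 -0.7  0.2] q7 0.88
136 [[508, 252, 144], [512, 244, 148], [517, 248, 145], [521, 239, 150]] [30 23 16]
138 [[508, 255, 136], [512, 246, 141], [516, 242, 143], [521, 241, 143]] [28 22 14]
140 [[507, 249, 133], [511, 245, 136], [516, 245, 135], [521, 244, 135]] [29 22 16]
142 [[507, 253, 125], [512, 247, 128], [516, 246, 128], [521, 243, 130]] [30 23 15]
144 [[507, 252, 120], [511, 244, 124], [516, 244, 124], [521, 243, 123]] [28 21 13]
146 [[528, 383, 21], [533, 377, 24], [539, 380, 21], [544, 374, 25]] [160 119  65]
148 [[526, 373, 21], [532, 371, 21], [537, 368, 22], [542, 365, 24]] [157 117  63]
150 [[510, 272, 86], [515, 272, 85], [520, 271, 85], [526, 273, 83]] [68 38 20]
152 [[508, 263, 86], [514, 265, 84], [518, 260, 86], [524, 263, 84]] [188 115   0]
154 [[507, 257, 84], [512, 254, 85], [517, 253, 85], [522, 251, 86]] [190 116   0]
156 [[505, 246, 86], [511, 250, 82], [515, 246, 84], [520, 243, 85]] [63 36 16]
158 [[505, 246, 79], [510, 246, 78], [515, 243, 79], [520, 240, 81]] [42 25 12]
```

View pics/s4c.png

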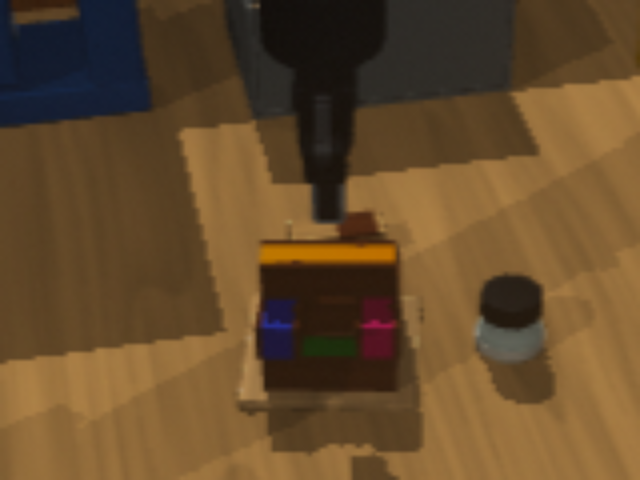

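The shut fingertips show about 27 mm above the reported TCP: the lower edge at crop (328,220) is z≈119, while the reported z is 92. They had closed on top of the block, and nothing moved. I'll allow for that offset.

>>> {"method": "apply_moves", "body": {"plan": [{"grip": 0.68,"tx": 0,"ty": 0.1,"tz": 3,"yaw": 0},{"grip": 0.68,"tx": 0,"ty": 0.1,"tz": 3,"yaw": 0},{"grip": 0.68,"tx": 0,"ty": 0.1,"tz": 3,"yaw": 0},{"grip": 0.68,"tx": 0,"ty": 0.1,"tz": 3,"yaw": 0},{"grip": 0.68,"tx": 0,"ty": 0.1,"tz": -1,"yaw": 0}]}}

```text
t: 3.6
tcp_pos: [0.5199, 0.2593, 0.0845]
ee_rot: [0.109, 0.994, 0.003, 0.004]
ft_force: [1.2, 0.9, -0.4]
finger_gap: 0.679
gripper_force: 0.0
```

>>> {"method": "apply_moves", "body": {"plan": [{"grip": 0.68,"tx": 0,"ty": 0,"tz": -2.5,"yaw": 0},{"grip": 0.68,"tx": 0,"ty": 0,"tz": -4.8,"yaw": 0},{"grip": 0.68,"tx": 0,"ty": 0,"tz": -4.8,"yaw": 0},{"grip": 0.1,"tx": 0,"ty": 0,"tz": -4.8,"yaw": 0},{"grip": 0.1,"tx": 0,"ty": 0,"tz": -4.8,"yaw": 0}]}}

```text
t: 4.1
tcp_pos: [0.5172, 0.2578, 0.034]
ee_rot: [0.109, 0.994, 0.001, 0.001]
ft_force: [0.8, 0.4, 1.3]
finger_gap: 0.345
gripper_force: 3.0
```

>>> {"method": "apply_moves", "body": {"plan": [{"grip": 0.1,"tx": 0,"ty": 0,"tz": 0,"yaw": 0},{"grip": 0.1,"tx": 0,"ty": 0,"tz": 0,"yaw": 0},{"grip": 0.1,"tx": 0,"ty": 0,"tz": 0,"yaw": 0}]}}

```text
t: 4.4
tcp_pos: [0.5172, 0.2578, 0.0341]
ee_rot: [0.109, 0.994, 0.001, 0.001]
ft_force: [-0.4, -0.6, 4.6]
finger_gap: 0.344
gripper_force: 39.9
```

>>> {"method": "apply_moves", "body": {"plan": [{"grip": 0.1,"tx": 0,"ty": 0,"tz": 3,"yaw": 0},{"grip": 0.1,"tx": 0,"ty": 0,"tz": 6,"yaw": 0},{"grip": 0.1,"tx": 0.5,"ty": -5,"tz": 6,"yaw": -8},{"grip": 0.1,"tx": 1,"ty": -10,"tz": 6,"yaw": -16},{"grip": 0.1,"tx": 1.5,"ty": -15,"tz": 6,"yaw": -24}]}}

```text
t: 4.9
tcp_pos: [0.5313, 0.1067, 0.0933]
ee_rot: [0.315, 0.949, 0.0, 0.0]
ft_force: [0.5, 0.2, -1.8]
finger_gap: 0.342
gripper_force: 39.7
```

```bash
python3 - <<'E'
from h import *
info()
p,d=shot('side','s5.png');q,e=shot('top')
for b in blobs(q,e,'top',(115,160,210,250),(0.01,.1)): print(*b)
E
```

```text
t 4.9 tcp mm [531.3 106.7  93.3] closing 53.3 gap 0.342 f [ 0.5  0.2 -1.8] q7 0.73
blue [155, 218] 520 rect [485.9, 261.6] z 58.4 LxW 90 20 ang 74.4
magenta [159, 183] 412 rect [549.8, 256.1] z 58.4 LxW 74 21 ang 78.0
green [175, 208] 72 rect [511.2, 230.8] z 32.2 LxW 33 10 ang 2.5
white [146, 198] 169 rect [526.0, 286.5] z 32.4 LxW 28 21 ang -14.1
```

View pics/s5.png

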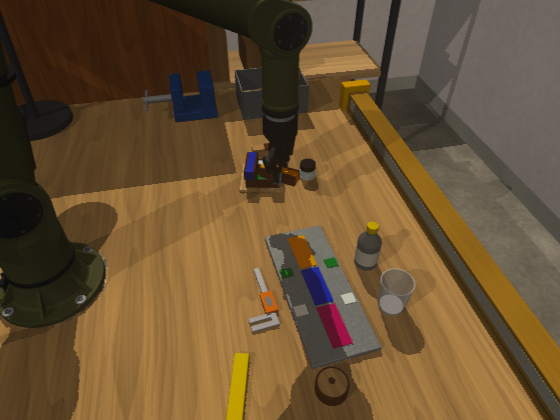

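The amber block is held, seen at about (290,175), and the stack below is undisturbed. Carrying on to the mat.

>>> {"method": "apply_moves", "body": {"plan": [{"grip": 0.1,"tx": 0.7,"ty": -4.9,"tz": 0,"yaw": -8},{"grip": 0.1,"tx": 1.4,"ty": -9.8,"tz": 0,"yaw": -16},{"grip": 0.1,"tx": 2.1,"ty": -14.6,"tz": 0,"yaw": -24},{"grip": 0.1,"tx": 2.1,"ty": -14.6,"tz": 0,"yaw": -32},{"grip": 0.1,"tx": 2.1,"ty": -14.6,"tz": 0,"yaw": -40}]}}

```text
t: 5.5
tcp_pos: [0.5521, -0.0403, 0.0929]
ee_rot: [0.623, 0.783, -0.0, 0.0]
ft_force: [0.7, 0.9, -1.3]
finger_gap: 0.343
gripper_force: 39.8
```

>>> {"method": "apply_moves", "body": {"plan": [{"grip": 0.1,"tx": 0,"ty": 0,"tz": -2,"yaw": -8},{"grip": 0.1,"tx": 0,"ty": 0,"tz": -5,"yaw": -9.3},{"grip": 0.1,"tx": 0,"ty": 0,"tz": -7.5,"yaw": -9.3},{"grip": 0.1,"tx": 0,"ty": 0,"tz": -7.5,"yaw": -9.3},{"grip": 0.1,"tx": 0,"ty": 0,"tz": -7.5,"yaw": -9.3}]}}

```text
t: 6.0
tcp_pos: [0.5522, -0.0378, 0.0181]
ee_rot: [0.68, 0.733, -0.0, -0.0]
ft_force: [0.0, 0.8, -0.2]
finger_gap: 0.343
gripper_force: 39.8
```

```bash
python3 - <<'E'
from h import *
info()
q,e=shot('top')
for b in blobs(q,e,'top',(275,145,465,235),(0.0,.1),['amber','blue']): print(*b)
E
```

```text
t 6.0 tcp mm [552.2 -37.8  18.1] closing 4.3 gap 0.343 f [ 0.   0.8 -0.2] q7 0.23
blue [383, 189] 373 rect [560.2, -167.3] z 15.0 LxW 40 38 ang 2.5
```

>>> {"method": "apply_moves", "body": {"plan": [{"grip": 0.1,"tx": 0,"ty": -0.2,"tz": -1.5,"yaw": 0},{"grip": 0.1,"tx": 0,"ty": -0.2,"tz": -2.2,"yaw": 0},{"grip": 0.1,"tx": 0,"ty": -0.2,"tz": -2.6,"yaw": 0},{"grip": 0.1,"tx": 0,"ty": -0.2,"tz": -2.7,"yaw": 0},{"grip": 0.1,"tx": 0,"ty": -0.2,"tz": -2.7,"yaw": 0}]}}

```text
t: 6.55
tcp_pos: [0.5518, -0.04, -0.0077]
ee_rot: [0.681, 0.733, -0.0, -0.001]
ft_force: [-6.4, -0.4, 13.2]
finger_gap: 0.345
gripper_force: 48.6
```

>>> {"method": "apply_moves", "body": {"plan": [{"grip": 0.68,"tx": 0,"ty": 0,"tz": 0.1,"yaw": 0},{"grip": 0.68,"tx": 0,"ty": 0,"tz": 0.1,"yaw": 0},{"grip": 0.68,"tx": 0,"ty": 0,"tz": 3,"yaw": 0},{"grip": 0.68,"tx": 0,"ty": 0,"tz": 7,"yaw": 0},{"grip": 0.68,"tx": 0,"ty": 4,"tz": 11,"yaw": -8}]}}

```text
t: 7.05
tcp_pos: [0.5523, -0.0107, 0.0971]
ee_rot: [0.733, 0.68, -0.001, 0.001]
ft_force: [1.8, 0.1, 0.5]
finger_gap: 0.679
gripper_force: 0.0
```

```bash
python3 - <<'E'
from h import *
info()
q,e=shot('top')
for b in blobs(q,e,'top',(115,145,465,250),(0.02,.1),list(RNG)[:4]): print(*b)
p,e=shot('side')
for b in blobs(p,e,'side',(220,130,400,370),(0.02,.1),list(RNG)[:4]): print(*b)
E
```

```text
t 7.05 tcp mm [552.3 -10.7  97.1] closing -4.3 gap 0.679 f [1.8 0.1 0.5] q7 -0.02
blue [156, 218] 533 rect [485.8, 261.3] z 58.4 LxW 89 20 ang 74.5
magenta [165, 185] 542 rect [548.0, 248.3] z 58.5 LxW 89 21 ang 78.2
green [178, 207] 172 rect [511.0, 223.9] z 32.6 LxW 33 19 ang -14.4
amber [391, 142] 458 rect [889.8, 233.8] z 70.7 LxW 173 59 ang 89.5
amber [258, 147] 46 rect [526.7, 376.4] z 22.8 LxW 36 26 ang -12.5
amber [303, 246] 357 rect [552.8, -37.7] z 40.2 LxW 94 25 ang -85.4
blue [250, 165] 192 rect [486.1, 261.6] z 58.0 LxW 94 20 ang 74.1
magenta [274, 158] 93 rect [550.2, 265.4] z 58.7 LxW 60 19 ang 77.7
green [263, 177] 45 rect [511.6, 224.2] z 32.6 LxW 31 18 ang -1.7
```

>>> {"method": "apply_moves", "body": {"plan": [{"grip": 0.6,"tx": -1.2,"ty": 4.8,"tz": 0,"yaw": -4},{"grip": 0.6,"tx": -2.4,"ty": 9.6,"tz": 0,"yaw": -8},{"grip": 0.6,"tx": -3.6,"ty": 14.4,"tz": 0,"yaw": -11},{"grip": 0.6,"tx": -4.8,"ty": 19.2,"tz": 0,"yaw": -11},{"grip": 0.6,"tx": -6,"ty": 24,"tz": 0,"yaw": -11}]}}

```text
t: 7.65
tcp_pos: [0.4914, 0.2366, 0.0951]
ee_rot: [0.791, 0.612, -0.0, -0.0]
ft_force: [0.8, -0.4, -0.4]
finger_gap: 0.601
gripper_force: 0.0
```

>>> {"method": "apply_moves", "body": {"plan": [{"grip": 0.6,"tx": -0.5,"ty": 2.5,"tz": -1,"yaw": -0.5},{"grip": 0.6,"tx": -0.5,"ty": 2.5,"tz": -3,"yaw": -0.5},{"grip": 0.6,"tx": -0.5,"ty": 2.5,"tz": -4,"yaw": -0.5},{"grip": 0.6,"tx": -0.5,"ty": 2.5,"tz": -4,"yaw": -0.5},{"grip": 0.6,"tx": -0.5,"ty": 2.5,"tz": -4,"yaw": -0.5}]}}

```text
t: 8.15
tcp_pos: [0.4878, 0.2587, 0.0556]
ee_rot: [0.795, 0.607, -0.0, 0.0]
ft_force: [0.7, -0.4, 0.6]
finger_gap: 0.598
gripper_force: 0.0
```

>>> {"method": "apply_moves", "body": {"plan": [{"grip": 0.6,"tx": -0.1,"ty": 0.2,"tz": -2.5,"yaw": 0},{"grip": 0.6,"tx": -0.1,"ty": 0.2,"tz": -4.7,"yaw": 0},{"grip": 0.6,"tx": -0.1,"ty": 0.2,"tz": -4.7,"yaw": 0},{"grip": 0.1,"tx": -0.1,"ty": 0.2,"tz": -4.7,"yaw": 0},{"grip": 0.1,"tx": -0.1,"ty": 0.2,"tz": -4.7,"yaw": 0}]}}

```text
t: 8.65
tcp_pos: [0.4879, 0.2623, 0.0106]
ee_rot: [0.794, 0.608, 0.002, 0.0]
ft_force: [-0.8, 1.3, 0.5]
finger_gap: 0.342
gripper_force: 39.5
```

>>> {"method": "apply_moves", "body": {"plan": [{"grip": 0.1,"tx": 0,"ty": 0,"tz": 0,"yaw": 0},{"grip": 0.1,"tx": 0,"ty": 0,"tz": 0,"yaw": 0},{"grip": 0.1,"tx": 0,"ty": 0,"tz": 2.5,"yaw": 0},{"grip": 0.1,"tx": 0,"ty": 0,"tz": 6,"yaw": 0},{"grip": 0.1,"tx": 0,"ty": 0,"tz": 9,"yaw": 0}]}}

```text
t: 9.15
tcp_pos: [0.4862, 0.2619, 0.1001]
ee_rot: [0.794, 0.608, 0.0, 0.0]
ft_force: [0.2, 0.4, -0.1]
finger_gap: 0.339
gripper_force: 39.7
```

```bash
python3 - <<'E'
from h import *
info()
q,e=shot('top','t6.png')
for b in blobs(q,e,'top',(115,145,240,250),(0.02,.2),list(RNG)[:4]): print(*b)
E
```

```text
t 9.15 tcp mm [486.2 261.9 100.1] closing -15.1 gap 0.339 f [ 0.2  0.4 -0.1] q7 -0.75
blue [156, 214] 308 rect [480.6, 238.4] z 148.2 LxW 42 20 ang 75.2
magenta [171, 186] 413 rect [539.4, 239.3] z 58.4 LxW 68 34 ang 78.4
green [176, 214] 311 rect [496.8, 227.6] z 32.6 LxW 62 20 ang -13.3
```

>>> {"method": "apply_moves", "body": {"plan": [{"grip": 0.1,"tx": 0.8,"ty": -4.8,"tz": 0,"yaw": 4},{"grip": 0.1,"tx": 1.6,"ty": -9.6,"tz": 0,"yaw": 8},{"grip": 0.1,"tx": 2.5,"ty": -14.4,"tz": 0,"yaw": 12},{"grip": 0.1,"tx": 3.4,"ty": -19.2,"tz": 0,"yaw": 16},{"grip": 0.1,"tx": 4.3,"ty": -24,"tz": 0,"yaw": 19}]}}

```text
t: 9.7
tcp_pos: [0.5293, 0.0202, 0.0989]
ee_rot: [0.682, 0.732, 0.0, 0.0]
ft_force: [1.4, -0.3, -0.8]
finger_gap: 0.34
gripper_force: 39.7
```

>>> {"method": "apply_moves", "body": {"plan": [{"grip": 0.1,"tx": 0.9,"ty": -4.8,"tz": 0,"yaw": 0},{"grip": 0.1,"tx": 1.8,"ty": -9.6,"tz": 0,"yaw": 0},{"grip": 0.1,"tx": 2.7,"ty": -14.2,"tz": 0,"yaw": 0},{"grip": 0.1,"tx": 2.9,"ty": -16.2,"tz": 0,"yaw": 0},{"grip": 0.1,"tx": 2.9,"ty": -16.2,"tz": 0,"yaw": 0}]}}

```text
t: 10.2
tcp_pos: [0.5578, -0.1452, 0.0989]
ee_rot: [0.685, 0.728, -0.001, 0.001]
ft_force: [0.2, 0.4, -0.5]
finger_gap: 0.345
gripper_force: 39.7
```

```bash
python3 - <<'E'
from h import *
info()
E
```

```text
t 10.2 tcp mm [ 557.8 -145.2   98.9] closing 3.5 gap 0.345 f [ 0.2  0.4 -0.5] q7 0.4
```

>>> {"method": "apply_moves", "body": {"plan": [{"grip": 0.1,"tx": 0.1,"ty": 0.5,"tz": -4,"yaw": 0.5},{"grip": 0.1,"tx": 0.1,"ty": 0.5,"tz": -8,"yaw": 0.5},{"grip": 0.1,"tx": 0.1,"ty": 0.5,"tz": -9,"yaw": 0.5},{"grip": 0.1,"tx": 0.1,"ty": 0.5,"tz": -9,"yaw": 0.5},{"grip": 0.1,"tx": 0.1,"ty": 0.5,"tz": -9,"yaw": 0.5}]}}

```text
t: 10.7
tcp_pos: [0.5605, -0.1349, 0.0102]
ee_rot: [0.679, 0.734, 0.001, 0.001]
ft_force: [-0.4, 0.1, -0.3]
finger_gap: 0.342
gripper_force: 39.8
```

>>> {"method": "apply_moves", "body": {"plan": [{"grip": 0.1,"tx": -0.1,"ty": -0.4,"tz": -0.8,"yaw": 0},{"grip": 0.1,"tx": -0.1,"ty": -0.4,"tz": -1.4,"yaw": 0},{"grip": 0.1,"tx": -0.1,"ty": -0.4,"tz": -1.8,"yaw": 0},{"grip": 0.1,"tx": -0.1,"ty": -0.4,"tz": -1.8,"yaw": 0}]}}

```text
t: 11.1
tcp_pos: [0.5586, -0.1395, -0.0076]
ee_rot: [0.68, 0.733, 0.0, 0.0]
ft_force: [-3.1, 1.2, 10.0]
finger_gap: 0.341
gripper_force: 44.2
```

>>> {"method": "apply_moves", "body": {"plan": [{"grip": 0.6,"tx": 0,"ty": 0,"tz": 0.1,"yaw": 0},{"grip": 0.6,"tx": 0,"ty": 0,"tz": 0.1,"yaw": 0},{"grip": 0.6,"tx": 0,"ty": 0,"tz": 3,"yaw": 0},{"grip": 0.6,"tx": 0,"ty": 0,"tz": 7,"yaw": 0},{"grip": 0.6,"tx": 0,"ty": 3,"tz": 11,"yaw": -5}]}}

```text
t: 11.6
tcp_pos: [0.5572, -0.1138, 0.1016]
ee_rot: [0.714, 0.7, -0.001, 0.001]
ft_force: [0.9, -0.4, 0.7]
finger_gap: 0.598
gripper_force: 0.0
```

>>> {"method": "apply_moves", "body": {"plan": [{"grip": 0.6,"tx": 0,"ty": 4.9,"tz": 0,"yaw": -5},{"grip": 0.6,"tx": 0,"ty": 9.8,"tz": 0,"yaw": -10},{"grip": 0.6,"tx": -0.2,"ty": 14.7,"tz": 0,"yaw": -11},{"grip": 0.6,"tx": -0.4,"ty": 19.6,"tz": 0,"yaw": -11},{"grip": 0.6,"tx": -0.6,"ty": 24.5,"tz": 0,"yaw": -11}]}}

```text
t: 12.1
tcp_pos: [0.5519, 0.138, 0.1007]
ee_rot: [0.775, 0.632, 0.0, 0.0]
ft_force: [-0.0, -0.2, 0.3]
finger_gap: 0.599
gripper_force: 0.0
```

```bash
python3 - <<'E'
from h import *
q,e=shot('top')
info()
for b in blobs(q,e,'top',(115,145,465,250),(0.02,.1),list(RNG)[:4]): print(*b)
E
```

```text
t 12.15 tcp mm [550.4 149.9 100.4] closing -11.0 gap 0.605 f [-0.4  8.2 -0.9] q7 -0.4
amber [317, 188] 516 rect [554.1, -38.3] z 40.6 LxW 90 24 ang -84.6
blue [370, 186] 494 rect [559.9, -139.1] z 40.7 LxW 90 21 ang -84.9
```

>>> {"method": "apply_moves", "body": {"plan": [{"grip": 0.6,"tx": -0.2,"ty": 4.9,"tz": 0,"yaw": -1},{"grip": 0.6,"tx": -0.2,"ty": 9.8,"tz": 0,"yaw": -1},{"grip": 0.6,"tx": -0.2,"ty": 9.8,"tz": -2,"yaw": -1},{"grip": 0.6,"tx": -0.2,"ty": 9.8,"tz": -4,"yaw": -1},{"grip": 0.6,"tx": -0.2,"ty": 9.8,"tz": -4,"yaw": -1}]}}

```text
t: 12.65
tcp_pos: [0.5479, 0.2331, 0.0576]
ee_rot: [0.78, 0.625, -0.003, -0.0]
ft_force: [-0.6, -0.9, -0.9]
finger_gap: 0.602
gripper_force: 0.0
```

```bash
python3 - <<'E'
from h import *
q,e=shot('side')
info()
for b in blobs(q,e,'side',(230,130,320,200),(0.02,.1),list(RNG)[1:]): print(*b)
E
```

```text
t 12.7 tcp mm [549.1 233.2  59.3] closing -12.6 gap 0.598 f [0.6 0.  0.5] q7 -0.55
magenta [274, 165] 198 rect [546.6, 248.7] z 57.9 LxW 93 19 ang 77.7
green [258, 176] 81 rect [496.9, 228.1] z 32.4 LxW 59 17 ang -12.7
white [258, 162] 84 rect [511.4, 292.0] z 32.7 LxW 57 21 ang -15.3
```

>>> {"method": "apply_moves", "body": {"plan": [{"grip": 0.6,"tx": -0.2,"ty": 1.5,"tz": 0,"yaw": 0},{"grip": 0.6,"tx": -0.2,"ty": 1.5,"tz": -2.5,"yaw": 0},{"grip": 0.6,"tx": -0.2,"ty": 1.5,"tz": -4.9,"yaw": 0},{"grip": 0.6,"tx": -0.2,"ty": 1.5,"tz": -4.9,"yaw": 0},{"grip": 0.1,"tx": -0.2,"ty": 1.5,"tz": -4.9,"yaw": 0}]}}

```text
t: 13.2
tcp_pos: [0.5488, 0.2497, 0.0128]
ee_rot: [0.781, 0.625, 0.001, 0.0]
ft_force: [1.2, -0.5, 0.2]
finger_gap: 0.445
gripper_force: 0.0
```

>>> {"method": "apply_moves", "body": {"plan": [{"grip": 0.1,"tx": 0,"ty": 0,"tz": 0,"yaw": 0},{"grip": 0.1,"tx": 0,"ty": 0,"tz": 0,"yaw": 0},{"grip": 0.1,"tx": 0,"ty": 0,"tz": 0,"yaw": 0}]}}

```text
t: 13.5
tcp_pos: [0.5497, 0.2497, 0.0136]
ee_rot: [0.781, 0.625, 0.002, 0.0]
ft_force: [-0.4, 0.0, 6.1]
finger_gap: 0.339
gripper_force: 40.6
```

>>> {"method": "apply_moves", "body": {"plan": [{"grip": 0.1,"tx": 0,"ty": 0,"tz": 3,"yaw": 0},{"grip": 0.1,"tx": 0,"ty": 0,"tz": 6,"yaw": 0},{"grip": 0.1,"tx": 0,"ty": 0,"tz": 9,"yaw": 0},{"grip": 0.1,"tx": 0,"ty": -4.8,"tz": 9,"yaw": 4},{"grip": 0.1,"tx": 0,"ty": -9.6,"tz": 9,"yaw": 8}]}}

```text
t: 14.0
tcp_pos: [0.5489, 0.1537, 0.1032]
ee_rot: [0.733, 0.68, 0.001, 0.001]
ft_force: [1.0, -1.0, -0.3]
finger_gap: 0.342
gripper_force: 39.9
```

```bash
python3 - <<'E'
from h import *
q,e=shot('top')
info()
for b in blobs(q,e,'top',(115,145,280,250),(0.02,.2),list(RNG)[1:]): print(*b)
E
```

```text
t 14.05 tcp mm [549.  140.6 102.7] closing -4.8 gap 0.345 f [-0.9 -9.1 -0.2] q7 -0.3
magenta [226, 176] 234 rect [547.4, 125.4] z 148.2 LxW 35 21 ang 85.6
```

>>> {"method": "apply_moves", "body": {"plan": [{"grip": 0.1,"tx": 0.2,"ty": -4.8,"tz": 0,"yaw": 4},{"grip": 0.1,"tx": 0.4,"ty": -9.6,"tz": 0,"yaw": 8},{"grip": 0.1,"tx": 0.6,"ty": -14.4,"tz": 0,"yaw": 8.8},{"grip": 0.1,"tx": 0.9,"ty": -19.2,"tz": 0,"yaw": 8.8},{"grip": 0.1,"tx": 1.2,"ty": -24,"tz": 0,"yaw": 8.8}]}}

```text
t: 14.55
tcp_pos: [0.5601, -0.0888, 0.1021]
ee_rot: [0.681, 0.732, 0.0, 0.0]
ft_force: [1.0, -0.0, 0.0]
finger_gap: 0.345
gripper_force: 39.9
```

>>> {"method": "apply_moves", "body": {"plan": [{"grip": 0.1,"tx": 0.3,"ty": -4.8,"tz": 0,"yaw": 0},{"grip": 0.1,"tx": 0.6,"ty": -9.6,"tz": 0,"yaw": 0},{"grip": 0.1,"tx": 0.6,"ty": -13.4,"tz": 0,"yaw": 0},{"grip": 0.1,"tx": 0.6,"ty": -13.4,"tz": 0,"yaw": 0},{"grip": 0.1,"tx": 0.6,"ty": -13.4,"tz": 0,"yaw": 0}]}}

```text
t: 15.05
tcp_pos: [0.5657, -0.2221, 0.1016]
ee_rot: [0.682, 0.731, -0.0, -0.0]
ft_force: [-0.5, 0.5, -1.3]
finger_gap: 0.339
gripper_force: 39.8
```

>>> {"method": "apply_moves", "body": {"plan": [{"grip": 0.1,"tx": 0,"ty": 0,"tz": -4,"yaw": 0},{"grip": 0.1,"tx": 0,"ty": 0,"tz": -6,"yaw": 0},{"grip": 0.1,"tx": 0,"ty": 0,"tz": -6,"yaw": 0},{"grip": 0.1,"tx": 0,"ty": 0,"tz": -6,"yaw": 0}]}}

```text
t: 15.45
tcp_pos: [0.5668, -0.2194, 0.042]
ee_rot: [0.68, 0.733, 0.0, -0.0]
ft_force: [-1.0, -0.4, 0.1]
finger_gap: 0.34
gripper_force: 39.8
```

```bash
python3 - <<'E'
from h import *
info()
q,e=shot('top')
info()
for b in blobs(q,e,'top',(275,145,480,250),(0.02,.2),list(RNG)[:3]): print(*b)
E
```

```text
t 15.45 tcp mm [ 566.8 -219.4   42. ] closing 4.3 gap 0.34 f [-1.  -0.4  0.1] q7 0.6
t 15.5 tcp mm [ 567.5 -220.1   42.9] closing 4.3 gap 0.347 f [ 1.2 -0.4 -0.5] q7 0.6
amber [317, 188] 545 rect [551.7, -38.6] z 40.7 LxW 90 26 ang -86.7
blue [369, 186] 486 rect [560.1, -138.1] z 40.7 LxW 89 24 ang -88.5
magenta [406, 178] 296 rect [561.7, -198.0] z 87.0 LxW 46 31 ang -85.7
```

>>> {"method": "apply_moves", "body": {"plan": [{"grip": 0.1,"tx": 0,"ty": -1.8,"tz": 0,"yaw": 0},{"grip": 0.1,"tx": 0,"ty": -1.8,"tz": -2.5,"yaw": 0},{"grip": 0.1,"tx": 0,"ty": -1.8,"tz": -4,"yaw": 0},{"grip": 0.1,"tx": 0,"ty": -1.8,"tz": -4.6,"yaw": 0},{"grip": 0.1,"tx": 0,"ty": -1.8,"tz": -4.7,"yaw": 0}]}}

```text
t: 16.0
tcp_pos: [0.5664, -0.2382, -0.0045]
ee_rot: [0.681, 0.733, 0.0, -0.001]
ft_force: [-3.4, 1.5, 7.8]
finger_gap: 0.34
gripper_force: 41.1
```

Contact is gentle. Next I'll release, retreat, and take stock of the remaining pair.

>>> {"method": "apply_moves", "body": {"plan": [{"grip": 0.6,"tx": 0,"ty": 0,"tz": 0.1,"yaw": 0},{"grip": 0.6,"tx": 0,"ty": 0,"tz": 0.1,"yaw": 0},{"grip": 0.6,"tx": 0,"ty": 0,"tz": 3,"yaw": 0},{"grip": 0.6,"tx": 0,"ty": 0,"tz": 7,"yaw": 0},{"grip": 0.6,"tx": 0,"ty": 3,"tz": 11,"yaw": 5}]}}

```text
t: 16.5
tcp_pos: [0.5651, -0.2138, 0.1063]
ee_rot: [0.65, 0.76, -0.002, 0.001]
ft_force: [0.8, 0.5, 0.5]
finger_gap: 0.597
gripper_force: 0.0
```

>>> {"method": "apply_moves", "body": {"plan": [{"grip": 0.6,"tx": -0.5,"ty": 4.8,"tz": 0,"yaw": 8},{"grip": 0.6,"tx": -1,"ty": 9.6,"tz": 0,"yaw": 16},{"grip": 0.6,"tx": -1.5,"ty": 14.4,"tz": 0,"yaw": 24},{"grip": 0.6,"tx": -2,"ty": 19.2,"tz": 0,"yaw": 32},{"grip": 0.6,"tx": -2.5,"ty": 24,"tz": 0,"yaw": 40}]}}

```text
t: 17.0
tcp_pos: [0.5412, 0.0331, 0.1055]
ee_rot: [0.346, 0.938, 0.001, 0.001]
ft_force: [0.4, 0.8, 0.2]
finger_gap: 0.601
gripper_force: 0.0
```

```bash
python3 - <<'E'
from h import *
q,e=shot('top','t9.png')
info()
for b in blobs(q,e,'top',(275,145,480,250),(0.02,.2),list(RNG)[:3]): print(*b)
for b in blobs(q,e,'top',(115,145,215,250),(0.025,.2),list(RNG)[3:]): print(*b)
q,e=shot('side')
for b in blobs(q,e,'side',(220,130,400,370),(0.025,.06)): print(*b)
E
```

```text
t 17.05 tcp mm [540.   44.3 105.2] closing 50.4 gap 0.596 f [-1.3  7.  -0.6] q7 0.82
amber [335, 188] 144 rect [555.3, -71.2] z 40.8 LxW 23 22 ang -89.2
blue [370, 186] 496 rect [559.5, -138.9] z 40.7 LxW 89 21 ang -85.1
magenta [422, 184] 517 rect [567.6, -238.6] z 40.6 LxW 90 21 ang -86.0
green [178, 208] 444 rect [509.5, 224.7] z 32.4 LxW 87 20 ang -14.2
white [146, 199] 524 rect [524.9, 286.1] z 32.4 LxW 89 23 ang -11.7
amber [303, 244] 323 rect [551.6, -38.3] z 40.4 LxW 91 26 ang -88.5
blue [319, 280] 347 rect [559.2, -139.8] z 40.2 LxW 89 21 ang -86.0
magenta [337, 320] 441 rect [567.1, -239.2] z 40.3 LxW 92 20 ang -86.4
green [259, 176] 95 rect [501.1, 228.1] z 32.3 LxW 67 21 ang -13.0
white [262, 162] 119 rect [523.8, 289.7] z 32.6 LxW 81 22 ang -9.7
white [390, 303] 188 rect [680.0, -231.1] z 42.2 LxW 41 11 ang -42.5
```

View pics/t9.png

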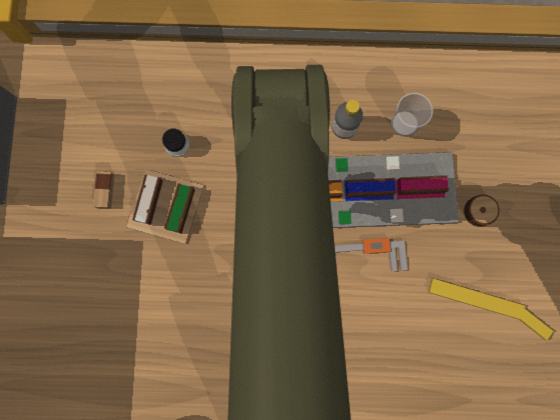

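The lower course is complete, with mats at (317..422,186). White (148,199) and green (179,208) lie undisturbed on the plywood. Fetching green next.

>>> {"method": "apply_moves", "body": {"plan": [{"grip": 0.6,"tx": -0.8,"ty": 4.8,"tz": 0,"yaw": 8},{"grip": 0.6,"tx": -1.6,"ty": 9.6,"tz": 0,"yaw": 16},{"grip": 0.6,"tx": -2.4,"ty": 14.4,"tz": 0,"yaw": 24},{"grip": 0.6,"tx": -3,"ty": 17.8,"tz": -2,"yaw": 26},{"grip": 0.6,"tx": -3,"ty": 17.8,"tz": -5,"yaw": 26}]}}

```text
t: 17.6
tcp_pos: [0.5115, 0.217, 0.0565]
ee_rot: [0.125, 0.992, 0.003, 0.002]
ft_force: [-0.3, -0.1, -0.6]
finger_gap: 0.603
gripper_force: 0.0
```

>>> {"method": "apply_moves", "body": {"plan": [{"grip": 0.6,"tx": 0,"ty": 0,"tz": 0,"yaw": 0},{"grip": 0.6,"tx": 0,"ty": 0,"tz": 0,"yaw": 0}]}}

```text
t: 17.8
tcp_pos: [0.5115, 0.2076, 0.0549]
ee_rot: [0.13, 0.992, -0.001, -0.0]
ft_force: [1.8, -0.6, -0.6]
finger_gap: 0.601
gripper_force: 0.0
```

```bash
python3 - <<'E'
from h import *
info()
E
```

```text
t 17.8 tcp mm [511.5 207.6  54.9] closing 75.1 gap 0.601 f [ 1.8 -0.6 -0.6] q7 0.92
```

>>> {"method": "apply_moves", "body": {"plan": [{"grip": 0.6,"tx": -0.2,"ty": 1.7,"tz": 0,"yaw": 1.4},{"grip": 0.6,"tx": -0.2,"ty": 1.7,"tz": -2,"yaw": 1.4},{"grip": 0.6,"tx": -0.2,"ty": 1.7,"tz": -2,"yaw": 1.4}]}}

```text
t: 18.1
tcp_pos: [0.5086, 0.2265, 0.0344]
ee_rot: [0.117, 0.993, -0.0, -0.001]
ft_force: [-0.6, -0.1, -0.5]
finger_gap: 0.6
gripper_force: 0.0
```

>>> {"method": "apply_moves", "body": {"plan": [{"grip": 0.6,"tx": 0.1,"ty": -0.1,"tz": -2.5,"yaw": 0},{"grip": 0.6,"tx": 0.1,"ty": -0.1,"tz": -4.9,"yaw": 0},{"grip": 0.6,"tx": 0.1,"ty": -0.1,"tz": -4.9,"yaw": 0},{"grip": 0.1,"tx": 0.1,"ty": -0.1,"tz": -4.9,"yaw": 0},{"grip": 0.1,"tx": 0.1,"ty": -0.1,"tz": -4.9,"yaw": 0}]}}

```text
t: 18.6
tcp_pos: [0.5119, 0.2257, -0.0121]
ee_rot: [0.117, 0.993, 0.001, 0.001]
ft_force: [0.6, 0.5, -0.8]
finger_gap: 0.344
gripper_force: 40.3
```

>>> {"method": "apply_moves", "body": {"plan": [{"grip": 0.1,"tx": 0,"ty": 0,"tz": 0,"yaw": 0},{"grip": 0.1,"tx": 0,"ty": 0,"tz": 0,"yaw": 0},{"grip": 0.1,"tx": 0,"ty": 0,"tz": 0,"yaw": 0}]}}

```text
t: 18.9
tcp_pos: [0.5118, 0.2256, -0.0124]
ee_rot: [0.117, 0.993, 0.001, 0.001]
ft_force: [-0.2, 0.6, 5.2]
finger_gap: 0.34
gripper_force: 41.2
```

>>> {"method": "apply_moves", "body": {"plan": [{"grip": 0.1,"tx": 0,"ty": 0,"tz": 3,"yaw": 0},{"grip": 0.1,"tx": 0,"ty": 0,"tz": 7,"yaw": 0},{"grip": 0.1,"tx": 0,"ty": 0,"tz": 12,"yaw": 0},{"grip": 0.1,"tx": 0,"ty": 0,"tz": 13,"yaw": -8},{"grip": 0.1,"tx": 0,"ty": 0,"tz": 13,"yaw": -16}]}}

```text
t: 19.4
tcp_pos: [0.5124, 0.2259, 0.1196]
ee_rot: [0.257, 0.966, 0.002, 0.002]
ft_force: [0.2, 0.3, -0.8]
finger_gap: 0.342
gripper_force: 40.3
```

```bash
python3 - <<'E'
from h import *
info()
q,e=shot('top')
for b in blobs(q,e,'top',(115,145,280,250),(0.02,.2),list(RNG)[3:]): print(*b)
E
```

```text
t 19.4 tcp mm [512.4 225.9 119.6] closing 60.2 gap 0.342 f [ 0.2  0.3 -0.8] q7 0.63
green [174, 177] 101 rect [539.4, 209.7] z 164.5 LxW 21 19 ang -30.0
green [154, 208] 99 rect [486.5, 238.1] z 164.3 LxW 25 15 ang -28.8
```

>>> {"method": "apply_moves", "body": {"plan": [{"grip": 0.1,"tx": 0.7,"ty": -4.8,"tz": 0,"yaw": -8},{"grip": 0.1,"tx": 1.4,"ty": -9.6,"tz": 0,"yaw": -16},{"grip": 0.1,"tx": 2.1,"ty": -14.4,"tz": 0,"yaw": -24},{"grip": 0.1,"tx": 2.8,"ty": -19.2,"tz": 0,"yaw": -32},{"grip": 0.1,"tx": 3.5,"ty": -24,"tz": 0,"yaw": -40}]}}

```text
t: 19.95
tcp_pos: [0.5449, -0.0169, 0.1157]
ee_rot: [0.571, 0.821, 0.0, -0.0]
ft_force: [0.7, 0.2, -0.4]
finger_gap: 0.343
gripper_force: 40.3
```

>>> {"method": "apply_moves", "body": {"plan": [{"grip": 0.1,"tx": 0.4,"ty": -4,"tz": 0,"yaw": -8},{"grip": 0.1,"tx": 0.8,"ty": -7.4,"tz": 0,"yaw": -16},{"grip": 0.1,"tx": 0.8,"ty": -7.4,"tz": -1,"yaw": -16},{"grip": 0.1,"tx": 0.8,"ty": -7.4,"tz": -2,"yaw": -16},{"grip": 0.1,"tx": 0.8,"ty": -7.4,"tz": -2,"yaw": -16}]}}

```text
t: 20.45
tcp_pos: [0.5517, -0.0872, 0.0936]
ee_rot: [0.677, 0.736, -0.001, -0.002]
ft_force: [-0.6, 1.0, -0.7]
finger_gap: 0.344
gripper_force: 40.3
```

>>> {"method": "apply_moves", "body": {"plan": [{"grip": 0.1,"tx": 0,"ty": 0,"tz": 0,"yaw": 0},{"grip": 0.1,"tx": 0,"ty": 0,"tz": 0,"yaw": 0}]}}

```text
t: 20.65
tcp_pos: [0.5535, -0.0877, 0.0958]
ee_rot: [0.677, 0.736, 0.0, -0.0]
ft_force: [-0.2, 0.1, -0.5]
finger_gap: 0.347
gripper_force: 40.3
```

```bash
python3 - <<'E'
from h import *
info()
E
```

```text
t 20.65 tcp mm [553.5 -87.7  95.8] closing 4.7 gap 0.347 f [-0.2  0.1 -0.5] q7 0.3
```

>>> {"method": "apply_moves", "body": {"plan": [{"grip": 0.1,"tx": 0.2,"ty": -0.1,"tz": -3,"yaw": -0.5},{"grip": 0.1,"tx": 0.2,"ty": -0.1,"tz": -5.5,"yaw": -0.5},{"grip": 0.1,"tx": 0.2,"ty": -0.1,"tz": -6.3,"yaw": -0.5},{"grip": 0.1,"tx": 0.2,"ty": -0.1,"tz": -6.3,"yaw": -0.5}]}}

```text
t: 21.05
tcp_pos: [0.5545, -0.0895, 0.0319]
ee_rot: [0.681, 0.732, -0.001, -0.001]
ft_force: [-0.3, 0.4, -0.9]
finger_gap: 0.338
gripper_force: 40.4
```

```bash
python3 - <<'E'
from h import *
info()
E
```

```text
t 21.05 tcp mm [554.5 -89.5  31.9] closing 4.1 gap 0.338 f [-0.3  0.4 -0.9] q7 0.34
```

>>> {"method": "apply_moves", "body": {"plan": [{"grip": 0.1,"tx": 0.1,"ty": 0,"tz": -0.5,"yaw": 0},{"grip": 0.1,"tx": 0.1,"ty": 0,"tz": -0.8,"yaw": 0},{"grip": 0.1,"tx": 0.1,"ty": 0,"tz": -1,"yaw": 0},{"grip": 0.1,"tx": 0.1,"ty": 0,"tz": -1,"yaw": 0}]}}

```text
t: 21.45
tcp_pos: [0.5564, -0.09, 0.0229]
ee_rot: [0.682, 0.732, 0.0, 0.0]
ft_force: [-0.2, -0.4, -0.5]
finger_gap: 0.348
gripper_force: 40.4
```

>>> {"method": "apply_moves", "body": {"plan": [{"grip": 0.1,"tx": -0.1,"ty": 0.1,"tz": -0.1,"yaw": 0},{"grip": 0.1,"tx": -0.1,"ty": 0.1,"tz": -0.2,"yaw": 0},{"grip": 0.1,"tx": -0.1,"ty": 0.1,"tz": -0.2,"yaw": 0}]}}

```text
t: 21.75
tcp_pos: [0.5555, -0.0889, 0.0216]
ee_rot: [0.682, 0.732, 0.0, -0.0]
ft_force: [-1.6, 0.4, 5.8]
finger_gap: 0.344
gripper_force: 41.0
```

Contact. I'll release, go straight up, then head for white.

>>> {"method": "apply_moves", "body": {"plan": [{"grip": 0.6,"tx": 0,"ty": 0,"tz": 0,"yaw": 0},{"grip": 0.6,"tx": 0,"ty": 0,"tz": 0,"yaw": 0},{"grip": 0.6,"tx": 0,"ty": 0,"tz": 0.1,"yaw": 0},{"grip": 0.6,"tx": 0,"ty": 0,"tz": 3.5,"yaw": 0},{"grip": 0.6,"tx": 0,"ty": 0,"tz": 8,"yaw": 0}]}}

```text
t: 22.25
tcp_pos: [0.553, -0.0888, 0.0992]
ee_rot: [0.682, 0.732, -0.002, -0.002]
ft_force: [1.0, -0.8, 1.1]
finger_gap: 0.602
gripper_force: 0.0
```

>>> {"method": "apply_moves", "body": {"plan": [{"grip": 0.6,"tx": -0.4,"ty": 4.8,"tz": 0,"yaw": 8},{"grip": 0.6,"tx": -0.8,"ty": 9.6,"tz": 0,"yaw": 16},{"grip": 0.6,"tx": -1.2,"ty": 14.4,"tz": 0,"yaw": 24},{"grip": 0.6,"tx": -1.6,"ty": 19.2,"tz": 0,"yaw": 32},{"grip": 0.6,"tx": -2,"ty": 24,"tz": 0,"yaw": 40}]}}

```text
t: 22.75
tcp_pos: [0.535, 0.1528, 0.101]
ee_rot: [0.388, 0.922, 0.0, 0.0]
ft_force: [0.8, 0.8, 0.9]
finger_gap: 0.603
gripper_force: 0.0
```

```bash
python3 - <<'E'
from h import *
info()
q,e=shot('top')
for b in blobs(q,e,'top',(275,145,480,250),(0.02,.1),list(RNG)[:4]): print(*b)
for b in blobs(q,e,'top',(115,145,215,250),(0.025,.2),list(RNG)[3:]): print(*b)
E
```

```text
t 22.75 tcp mm [535.  152.8 101. ] closing 44.4 gap 0.603 f [0.8 0.8 0.9] q7 0.51
amber [306, 189] 270 rect [551.2, -17.6] z 40.5 LxW 48 20 ang -86.1
blue [382, 186] 247 rect [561.5, -161.1] z 40.8 LxW 45 20 ang -86.0
magenta [422, 184] 521 rect [567.8, -238.5] z 40.6 LxW 90 21 ang -86.6
green [345, 184] 485 rect [556.1, -87.1] z 66.5 LxW 89 20 ang -86.8
```

>>> {"method": "apply_moves", "body": {"plan": [{"grip": 0.6,"tx": -0.3,"ty": 4.5,"tz": 0,"yaw": 8.4},{"grip": 0.6,"tx": -0.7,"ty": 9,"tz": 0,"yaw": 16.8},{"grip": 0.6,"tx": -1,"ty": 12.6,"tz": 0,"yaw": 25.2},{"grip": 0.6,"tx": -1,"ty": 12.6,"tz": -3,"yaw": 33.5},{"grip": 0.6,"tx": -1,"ty": 12.6,"tz": -5,"yaw": 33.5}]}}

```text
t: 23.3
tcp_pos: [0.5245, 0.2786, 0.0495]
ee_rot: [0.105, 0.994, 0.0, -0.0]
ft_force: [0.8, -0.4, -0.5]
finger_gap: 0.6
gripper_force: 0.0
```

>>> {"method": "apply_moves", "body": {"plan": [{"grip": 0.6,"tx": 0,"ty": 0,"tz": 0,"yaw": 0},{"grip": 0.6,"tx": 0,"ty": 0,"tz": 0,"yaw": 0}]}}

```text
t: 23.5
tcp_pos: [0.5254, 0.2764, 0.0508]
ee_rot: [0.109, 0.994, -0.0, -0.0]
ft_force: [0.4, 0.2, -0.2]
finger_gap: 0.598
gripper_force: 0.0
```

```bash
python3 - <<'E'
from h import *
info()
q,e=shot('side')
for b in blobs(q,e,'side',(220,130,300,200),(0.025,.06),['white']): print(*b)
E
```

```text
t 23.5 tcp mm [525.4 276.4  50.8] closing 77.5 gap 0.598 f [ 0.4  0.2 -0.2] q7 0.87
white [263, 162] 125 rect [526.4, 289.0] z 32.7 LxW 87 22 ang -12.0
```

>>> {"method": "apply_moves", "body": {"plan": [{"grip": 0.6,"tx": 0,"ty": 1.1,"tz": 0,"yaw": 0.3},{"grip": 0.6,"tx": 0,"ty": 1.1,"tz": -2,"yaw": 0.3},{"grip": 0.6,"tx": 0,"ty": 1.1,"tz": -4.5,"yaw": 0.3},{"grip": 0.6,"tx": 0,"ty": 1.1,"tz": -6.4,"yaw": 0.3},{"grip": 0.6,"tx": 0,"ty": 1.1,"tz": -6.4,"yaw": 0.3}]}}

```text
t: 24.05
tcp_pos: [0.5237, 0.288, -0.0149]
ee_rot: [0.105, 0.994, -0.001, -0.001]
ft_force: [-0.7, 0.8, -0.1]
finger_gap: 0.605
gripper_force: 0.0
```

>>> {"method": "apply_moves", "body": {"plan": [{"grip": 0.1,"tx": 0,"ty": 0,"tz": 0,"yaw": 0},{"grip": 0.1,"tx": 0,"ty": 0,"tz": 0,"yaw": 0},{"grip": 0.1,"tx": 0,"ty": 0,"tz": 0,"yaw": 0},{"grip": 0.1,"tx": 0,"ty": 0,"tz": 0,"yaw": 0}]}}

```text
t: 24.45
tcp_pos: [0.5266, 0.2889, -0.0115]
ee_rot: [0.106, 0.994, 0.001, 0.001]
ft_force: [0.4, 0.1, 6.1]
finger_gap: 0.343
gripper_force: 41.4
```

>>> {"method": "apply_moves", "body": {"plan": [{"grip": 0.1,"tx": 0,"ty": 0,"tz": 3,"yaw": 0},{"grip": 0.1,"tx": 0,"ty": 0,"tz": 7,"yaw": 0},{"grip": 0.1,"tx": 0,"ty": 0,"tz": 12,"yaw": 0},{"grip": 0.1,"tx": 0,"ty": 0,"tz": 13,"yaw": -8},{"grip": 0.1,"tx": 0,"ty": 0,"tz": 13,"yaw": -16}]}}

```text
t: 24.95
tcp_pos: [0.5272, 0.2889, 0.1206]
ee_rot: [0.246, 0.969, 0.002, 0.002]
ft_force: [0.0, 0.0, -2.2]
finger_gap: 0.344
gripper_force: 40.7
```

```bash
python3 - <<'E'
from h import *
info()
q,e=shot('top')
for b in blobs(q,e,'top',(90,130,280,250),(0.14,.18),['white']): print(*b)
E
```

```text
t 24.95 tcp mm [527.2 288.9 120.6] closing 61.5 gap 0.344 f [ 0.   0.  -2.2] q7 0.57
white [113, 200] 210 rect [499.7, 303.0] z 164.4 LxW 29 22 ang -28.2
```

>>> {"method": "apply_moves", "body": {"plan": [{"grip": 0.1,"tx": 0.4,"ty": -4.8,"tz": 0,"yaw": -8},{"grip": 0.1,"tx": 0.8,"ty": -9.6,"tz": 0,"yaw": -16},{"grip": 0.1,"tx": 1.2,"ty": -14.4,"tz": 0,"yaw": -24},{"grip": 0.1,"tx": 1.6,"ty": -19.2,"tz": 0,"yaw": -32},{"grip": 0.1,"tx": 2,"ty": -24,"tz": 0,"yaw": -40}]}}

```text
t: 25.5
tcp_pos: [0.5447, 0.046, 0.1164]
ee_rot: [0.561, 0.828, -0.0, -0.0]
ft_force: [1.8, 0.1, -0.1]
finger_gap: 0.346
gripper_force: 40.6
```

>>> {"method": "apply_moves", "body": {"plan": [{"grip": 0.1,"tx": 0.3,"ty": -4.8,"tz": 0,"yaw": -8},{"grip": 0.1,"tx": 0.6,"ty": -9.6,"tz": 0,"yaw": -17.5},{"grip": 0.1,"tx": 0.9,"ty": -14.4,"tz": 0,"yaw": -17.5},{"grip": 0.1,"tx": 1.2,"ty": -19.2,"tz": 0,"yaw": -17.5},{"grip": 0.1,"tx": 1.5,"ty": -23.2,"tz": 0,"yaw": -17.5}]}}

```text
t: 26.0
tcp_pos: [0.5594, -0.187, 0.1165]
ee_rot: [0.679, 0.734, -0.0, -0.0]
ft_force: [0.4, 0.1, -1.0]
finger_gap: 0.343
gripper_force: 40.6
```

>>> {"method": "apply_moves", "body": {"plan": [{"grip": 0.1,"tx": 0,"ty": 0,"tz": 0,"yaw": 0},{"grip": 0.1,"tx": 0,"ty": 0,"tz": -2,"yaw": 0},{"grip": 0.1,"tx": 0,"ty": 0,"tz": -2,"yaw": 0}]}}

```text
t: 26.3
tcp_pos: [0.558, -0.1831, 0.094]
ee_rot: [0.679, 0.734, -0.001, -0.002]
ft_force: [0.7, 0.8, -1.0]
finger_gap: 0.341
gripper_force: 40.6
```

```bash
python3 - <<'E'
from h import *
info()
E
```

```text
t 26.3 tcp mm [ 558.  -183.1   94. ] closing 4.5 gap 0.341 f [ 0.7  0.8 -1. ] q7 0.5
```

>>> {"method": "apply_moves", "body": {"plan": [{"grip": 0.1,"tx": 0.4,"ty": -0.6,"tz": 0,"yaw": -0.4},{"grip": 0.1,"tx": 0.4,"ty": -0.6,"tz": -3,"yaw": -0.4},{"grip": 0.1,"tx": 0.4,"ty": -0.6,"tz": -5.5,"yaw": -0.4},{"grip": 0.1,"tx": 0.4,"ty": -0.6,"tz": -6.2,"yaw": -0.4},{"grip": 0.1,"tx": 0.4,"ty": -0.6,"tz": -6.2,"yaw": -0.4}]}}

```text
t: 26.8
tcp_pos: [0.564, -0.1898, 0.0343]
ee_rot: [0.682, 0.731, -0.0, -0.001]
ft_force: [-0.3, -0.1, -1.1]
finger_gap: 0.342
gripper_force: 40.6
```

```bash
python3 - <<'E'
from h import *
info()
E
```

```text
t 26.8 tcp mm [ 564.  -189.8   34.3] closing 4.0 gap 0.342 f [-0.3 -0.1 -1.1] q7 0.54
```

>>> {"method": "apply_moves", "body": {"plan": [{"grip": 0.1,"tx": -0.1,"ty": 0,"tz": -0.6,"yaw": 0},{"grip": 0.1,"tx": -0.1,"ty": 0,"tz": -1,"yaw": 0},{"grip": 0.1,"tx": -0.1,"ty": 0,"tz": -1.2,"yaw": 0},{"grip": 0.1,"tx": -0.1,"ty": 0,"tz": -1.3,"yaw": 0},{"grip": 0.1,"tx": -0.1,"ty": 0,"tz": -1.3,"yaw": 0}]}}

```text
t: 27.3
tcp_pos: [0.5636, -0.19, 0.0225]
ee_rot: [0.682, 0.731, 0.0, 0.0]
ft_force: [-1.6, 1.4, 4.5]
finger_gap: 0.344
gripper_force: 41.1
```

>>> {"method": "apply_moves", "body": {"plan": [{"grip": 0.6,"tx": 0,"ty": 0,"tz": 0,"yaw": 0},{"grip": 0.6,"tx": 0,"ty": 0,"tz": 0,"yaw": 0},{"grip": 0.6,"tx": 0,"ty": 0,"tz": 0.1,"yaw": 0},{"grip": 0.6,"tx": 0,"ty": 0,"tz": 3.5,"yaw": 0},{"grip": 0.6,"tx": 0,"ty": 0,"tz": 8,"yaw": 0}]}}

```text
t: 27.8
tcp_pos: [0.5612, -0.1894, 0.1002]
ee_rot: [0.682, 0.731, -0.002, -0.002]
ft_force: [1.0, 0.2, 0.4]
finger_gap: 0.6
gripper_force: 0.0
```

>>> {"method": "apply_moves", "body": {"plan": [{"grip": 0.6,"tx": -0.4,"ty": 4.8,"tz": 2,"yaw": 0},{"grip": 0.6,"tx": -0.8,"ty": 9.6,"tz": 4,"yaw": 0},{"grip": 0.6,"tx": -1.2,"ty": 14.4,"tz": 6,"yaw": 0},{"grip": 0.6,"tx": -1.6,"ty": 19.2,"tz": 6,"yaw": 0},{"grip": 0.6,"tx": -2,"ty": 24,"tz": 6,"yaw": 0}]}}

```text
t: 28.3
tcp_pos: [0.5439, 0.0494, 0.1632]
ee_rot: [0.682, 0.731, 0.001, 0.001]
ft_force: [0.9, -0.3, 0.5]
finger_gap: 0.603
gripper_force: 0.0
```

>>> {"method": "apply_moves", "body": {"plan": [{"grip": 0.6,"tx": 0,"ty": 4.8,"tz": 0,"yaw": 0},{"grip": 0.6,"tx": 0,"ty": 9,"tz": 0,"yaw": 0},{"grip": 0.6,"tx": 0,"ty": 9,"tz": 0,"yaw": 0},{"grip": 0.6,"tx": 0,"ty": 9,"tz": 0,"yaw": 0}]}}

```text
t: 28.7
tcp_pos: [0.5432, 0.1387, 0.1615]
ee_rot: [0.681, 0.732, -0.0, 0.0]
ft_force: [0.2, -0.4, 0.3]
finger_gap: 0.601
gripper_force: 0.0
```

```bash
python3 - <<'E'
from h import *
info()
q,e=shot('top')
for b in blobs(q,e,'top',(275,145,480,250),(0.035,.1)): print(*b)
q,e=shot('side','s9.png')
for b in blobs(q,e,'side',(260,210,400,370),(0.035,.08)): print(*b)
E
```

```text
t 28.7 tcp mm [543.2 138.7 161.5] closing 4.1 gap 0.601 f [ 0.2 -0.4  0.3] q7 -0.17
amber [307, 188] 315 rect [551.5, -18.3] z 40.5 LxW 49 24 ang -85.8
blue [372, 186] 36 rect [560.2, -141.9] z 40.4 LxW 20 6 ang 2.2
magenta [437, 183] 221 rect [569.5, -262.8] z 40.6 LxW 41 20 ang -88.0
green [345, 184] 484 rect [556.6, -87.1] z 66.7 LxW 89 20 ang -85.5
white [401, 181] 483 rect [564.6, -189.4] z 67.0 LxW 89 20 ang -86.1
amber [298, 233] 89 rect [550.7, -16.9] z 40.4 LxW 50 25 ang 88.7
magenta [340, 326] 250 rect [568.6, -258.7] z 40.4 LxW 51 20 ang -86.7
white [328, 289] 300 rect [563.6, -188.2] z 66.4 LxW 88 18 ang -85.6
white [391, 301] 188 rect [679.2, -232.3] z 52.8 LxW 38 12 ang -42.8
```

View pics/s9.png

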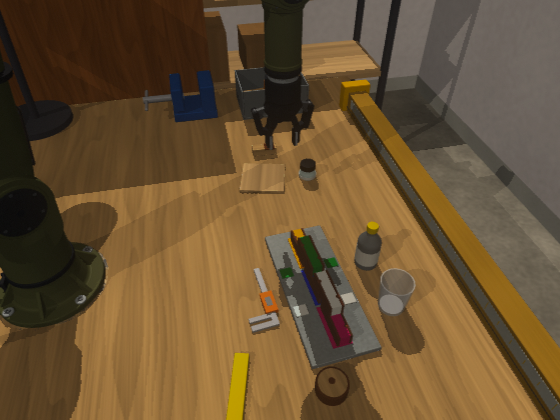

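Both courses stand level and in line: green around (315,253) and white around (328,289), both on the lower course. Every block is within about 3 mm of its place and the gripper is clear. Handing in.

```bash
python3 -c "
from rig import manip
print(manip.hand_in())"
```

```text
the job is handed in; nothing more can be done
None
```

The job is handed in with all five blocks laid in two staggered courses: the final pictures showed each within about 3 mm of its place and level, and the clock stood at about 29 s of the 115 s allowed, but no verdict came back.

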